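Clip the sprung grow-lamp bar into its stand over the seedlings

TASK

Pick up the grow-lamp bar and mount it level over the seed tray between the two cups of its stand: the red sprung pin goes in the tall white cup and the plain steel pin in the low blue cup, so squeeze the bar against its spring to get it between the cups, then let it spread until both pins sit fully home in their recesses. Be gentle: feel your way and do not force the lamp or the stand; leave everything else on the table where it is, and let go of the lamp at the end.

Things in the scene. Friction and masses are not known exactly. Their poses are not given: they have to be found in the camera images.
- lamp: Grow-lamp bar: housing 150 mm long (its x), 22 wide (y), 34 high, finned, black grip zone in the middle 44 mm long; 0.19 to 0.3 kg. Origin: centre of its underside, z up; starts upright on the table. Fixed steel pin at its -x end, red sprung pin at its +x end, 10 mm thick, round-ended, on one axis 22 mm above the underside, just above the centre of mass.
- lamp_mid (a point): Middle of the lamp on the pin axis, 22 mm above the centre of its underside. With the lamp home it is at x = -8.5 mm, y = 0 in the stand's frame and up to 2 mm below the recess centres.
- steel_tip (a point): Tip of the steel pin, 91 mm from lamp_mid.
- red_tip (a point): Tip of the red sprung pin, 112 mm from lamp_mid when free, less the plunger reading when pushed in.
- plunger (a joint): How far the red pin is pushed in, m: 0 free, 0.026 bottomed out (rigid beyond). Takes 1.8 N to start and 0.35 N more per mm (lightly damped). With both pins home it reads about 0.004; with one pin home and the other tip on its flat cup face 0.010; with both tips on the faces 0.016.
- stand: Fixed lamp stand: wooden base 300 x 130 x 8 mm, seed tray and two posts. Origin: centre of the base's underside, on the table; z up; x runs from the low blue cup to the tall white cup. Two thin rods join the cups 36 mm below the recess centres at y = +-34 mm; nothing else lies between the cups above 85 mm. Posts stand behind the cups, out to x = +-130 mm.
- blue_face (a point): A fixed point of the stand on the plane of the blue cup's flat face, 130 mm above the table (not the recess height), 93.5 mm from the stand's middle. Cup 40 mm wide, 12 mm thick, from 18 mm below to 12 mm above its recess centre. Recess: square, 14 x 14 mm, 6 mm deep, centred across the face. Its post is lower than the cup.
- white_face (a point): As blue_face, for the white cup: same recess at the same height, but its flat plate reaches 55 mm above the recess centre, and the sprung pin can press on it and slide down. The cups share one frame clamped at an unreported height: recess centres lie 120 to 140 mm above the table, to be seen or felt.
- pot: Bystander: small terracotta pot, 56 mm across, 55 mm high; origin under its centre.
- bottle: Bystander: clear bottle, 66 mm across, 210 mm high; origin under its centre.
- mug: Bystander: white mug, 80 mm across, 90 mm high; origin under its centre.
- trowel: Bystander: hand trowel lying on the table, about 270 mm long along its x, 55 mm wide, up to 26 mm high; origin under its middle.
- jar: Bystander: amber jar, 68 mm across, 100 mm high; origin under its centre.
- seedbox: Bystander: cardboard box 70 x 100 x 45 mm; origin under its centre.
- saucer: Bystander: blue saucer, 100 mm across, 18 mm high; origin under its centre.

How it is judged:
By the outcome, as a careful person would: the job done as asked, in the order asked, and still so for the second after the job is handed in, with the robot touching nothing.
It also fails if it takes over 54 s, if anything falls off the work surface, if the arm or the gripper's body presses on something with over 40 N, if the wrist force passes 120 N, or if a joint passes its speed limit or range.

ROBOT

A 7-joint arm with a two-finger parallel gripper is mounted at the origin on the work surface. World frame = base frame: x ahead of the robot, y to its left, z up, the work surface at z = 0. Lengths are in m, angles in rad, forces in N, time in s.
With the tool pointing down it reaches from about 0.425 to 0.925 m from the base axis. Payload 6.8 kg.
Tool frame: the origin (TCP) lies on the centre line of the jaws, within the pads' length; the fingertips stand 19 mm ahead of it and the grasp point (between the pads) is the TCP (bot.tcp_to_tips is the distance from the TCP to the fingertips, in m); x points along the fingers, y is the direction in which the jaws open and shut, and the axes are right-handed (so a half turn about x gives the same grasp; the last joint's range is limited). The gripper opens to 85 mm and grips with 20 to 120 N. Pads are 22 mm wide; open, the fingers measure 114 mm over their backs; the gripper's body (76 mm by 85 mm) begins 54 mm behind the grasp point. The pads swing forward as they close: fully open they stand 13 mm farther back than shut.
Start: joints at [-1.452, 0.477, 0.022, 1.555, -0.011, 1.109, -0.083], TCP at [0.152, 0.658, 0.25] pointing down, gripper open.
Joint ranges: [-2.96, 2.96], [-0.34, 2.1], [-1.41, 1.46], [0.24, 2.44], [-1.37, 4.51], [0.17, 1.92], [-2.96, 2.96]. Speed limits (rad/s): [2.39, 2.39, 3.14, 3.14, 3.14, 3.14, 3.14].

INTERFACE

Orientations are given as a unit quaternion [w, x, y, z].
In Python, from station import status, eyes, bot gives the robot as it stands.
- The arm moves only by the tool apply_moves, never from a script. Its arguments are lists of equal length, an entry for each row: "travel": the shift along the tool's x, y, z in cm, a list of three; "turn": the turn, a rotation vector about the tool's x, y, z in rad, a list of three; "grip": the closure, from 0 (fully open) to 1 (shut). In form: {"travel": [[tx, ty, tz], ...], "turn": [[wx, wy, wz], ...], "grip": [grip, ...]}. A call has 1 to 8 rows; each row shifts and turns the pose as measured when the row begins, along the tool's axes as they then stand; what a row does not reach is not made up. A row lasts 1/12 s, in which the tool goes at most 41.7 mm and 7.16 degrees, less where a joint would pass 70% of its speed; a pose out of reach is approached as far as the arm can. A call is refused whole if a number of a shift passes 4.17 or a number of a turn 0.125, either way. A call with a gripper value outside its range is refused whole. The fingers move at their own pace and stop on an object; "newtons" is the grip in N (left out, the last holds). Time passes only in rows, so rows that do not move let the fingers close. It gives the time, the measured TCP pose, the force and the opening at its end, in the units of the state.
- status.get_obs(): the state, without advancing time (a new reading comes with each control period).
- eyes.read_camera(name): name is "scene" or "top"; returns the picture (400x640x3 uint8, red, green, blue); there is no depth.
- eyes.calibration(name): a dict with "intrinsics" (3x3 intrinsics, pixels), "xyz" and "attitude" of the camera in the world. Camera axes: x right, y down, z forward; pixel columns grow to the right and rows downward; lengths in m; the calibration is good to about 2 mm. A picture is of the moment at which its call begins. calibration takes no time and is no camera call.
- bot.hand_in(): hands the job in, once; it reports no verdict.
Trained networks look in the newest picture that a camera, given by its name, has taken for a name from the list of things; names that differ only in an ending like _2 or _b are one class to them, and where a whole thing is asked for, a point or a joint stands for the part that bears it (a point fixed in the world has none). Each returns a list of dicts, best first, with "score" (0 to 1); they miss things now and then, are a little off and sometimes report something else, mostly with a low value. They report only what shows in the picture. A call takes as long as a camera call.
- eyes.masks_of(thing, camera): "region" (400x640 bool, what is visible of it) and "rect" ([left, top, right, bottom] in pixels, round what is visible of it).
The state is a dict: "t": time; "q": joint angles; "joint_vel": joint speeds; "joint_torque": joint torques, N m; "eef_pos": TCP position; "tool_rot": TCP orientation; "contact_force": force on the tool from outside, world axes, zero at the start; "torque": the same for the moment, N m; "gripper_width": opening from 0.0 (shut) to 1.0 (fully open).
Only numpy, scipy, OpenCV 4.12 (cv2) and the standard library are available. Lean on these libraries where they do the work, as an engineer would, in place of code of your own. Each camera call takes 0.05 s, during which the arm holds its last target. There are 200 camera calls.

## Working session

There is one attempt and no reset: what is moved stays moved. The work goes in short steps, Python scripts to look and compute and a tool call to move; the robot and the scene stay as the last step left them, time stands still between calls to the robot, and variables do not carry over. Pictures are saved under pics/ and viewed, about 8 in all and at most 12, crops included, and the job is handed in when it is done.

Besides the shell and the picture viewer there is one more tool, called after "Call:" by a JSON object that holds its "fn" and its "kwargs", one argument or row to a line. apply_moves: Moves the arm, as the interface text tells. Its arguments: {"type":"object","properties":{"travel":{"type":"array"},"turn":{"type":"array"},"grip":{"type":"array"},"newtons":{"type":"number"}},"required":["travel","turn","grip"]}

```bash
ls; mkdir -p pics; cat > h.py <<'E'
import numpy as np, cv2
from scipy.spatial.transform import Rotation as R
from station import status, eyes, bot
def quat(q): return R.from_quat([q[1],q[2],q[3],q[0]])
def cam(n):
    c=eyes.calibration(n); K=np.array(c["intrinsics"]); a=np.array(c["attitude"])
    M=a if a.shape==(3,3) else quat(a).as_matrix()
    return K,M,np.array(c["xyz"])
def ray(n,u,v):
    K,M,o=cam(n); d=M@np.linalg.inv(K)@np.array([u,v,1.]); return o,d/np.linalg.norm(d)
def atz(n,u,v,z):
    o,d=ray(n,u,v); return o+d*(z-o[2])/d[2]
def proj(n,p):
    K,M,o=cam(n); c=K@(M.T@(np.array(p)-o)); return c[:2]/c[2]
def tri(n1,p1,n2,p2):
    o1,d1=ray(n1,*p1);o2,d2=ray(n2,*p2)
    s=np.linalg.lstsq(np.c_[d1,-d2],o2-o1,rcond=None)[0]
    a=o1+s[0]*d1;b=o2+s[1]*d2
    return (a+b)/2,np.linalg.norm(a-b)
def save(n,f,crop=None,k=1):
    im=eyes.read_camera(n)
    if crop: im=im[crop[1]:crop[3],crop[0]:crop[2]]
    im=cv2.resize(im,None,fx=k,fy=k,interpolation=cv2.INTER_CUBIC)
    cv2.imwrite(f,im[:,:,::-1])
E
python3 - <<'E'
from h import *
print(status.get_obs())
for n in ("scene","top"): print(n,cam(n)); save(n,f"pics/{n}0.png")
for n in ("scene","top"):
  for t in ["lamp","stand","steel_tip","red_tip","plunger","pot","bottle","mug","trowel","jar","seedbox","saucer"]:
    r=eyes.masks_of(t,n)
    for x in r[:2]: print(n,t,round(x["score"],2),x["rect"],x["region"].sum())
E
```

```text
pics
{'t': 0.0, 'q': array([-1.45209599,  0.47777463,  0.02234656,  1.55644609, -0.01150669,
        1.1093106 , -0.08310712]), 'joint_vel': array([ 3.92982161e-04, -7.83901260e-04,  1.55147018e-03,  8.48448401e-05,
       -1.97985956e-04, -4.92271823e-04, -2.66394547e-04]), 'joint_torque': array([ 4.94324322e-04, -5.96457016e+01,  1.60778113e+00, -2.81203330e+01,
        1.23747048e-02,  9.36264085e-03, -2.34469331e-05]), 'eef_pos': array([0.15167003, 0.65716708, 0.24934517]), 'tool_rot': array([ 0.70253882,  0.07937277,  0.70259123, -0.08065187]), 'contact_force': array([-0.69777556, -0.3085341 , -0.74373048]), 'torque': array([ 0.02472639, -0.02327551,  0.03846547]), 'gripper_width': 1.0005774014698272}
scene (array([[379.70984446,   0.        , 319.79548642],
       [  0.        , 379.70984446, 199.2116316 ],
       [  0.        ,   0.        ,   1.        ]]), array([[ 0.83286491,  0.39159018, -0.39114342],
       [ 0.55341091, -0.60005564,  0.5776414 ],
       [-0.00850911, -0.69756029, -0.71647557]]), array([ 1.06512909, -0.70895488,  0.96630433]))
top (array([[369.81636609,  
[... 909 characters left out ...]
, 346.4, 144.1] 255
top lamp 0.65 [249.1, 191.4, 296.6, 243.5] 525
top stand 0.72 [351.3, 177.2, 414.5, 288.3] 4591
top steel_tip 0.55 [242.6, 195.3, 300.1, 245.0] 534
top pot 0.79 [314.0, 182.6, 327.8, 202.9] 280
top bottle 0.95 [311.8, 108.7, 334.9, 152.6] 799
top bottle 0.61 [350.7, 181.2, 417.9, 288.7] 4740
top mug 0.68 [248.3, 192.2, 298.4, 244.3] 583
top mug 0.42 [350.4, 177.9, 416.1, 291.0] 4650
top trowel 0.77 [451.6, 207.5, 484.3, 298.8] 1034
top jar 0.59 [439.1, 162.9, 472.3, 190.3] 687
top seedbox 0.72 [312.5, 109.6, 334.9, 152.2] 768
top seedbox 0.65 [154.2, 197.5, 204.7, 230.0] 997
top saucer 0.65 [166.5, 148.3, 201.6, 189.0] 1080
top saucer 0.57 [166.2, 243.3, 199.6, 280.0] 948
```

```bash
python3 - <<'E'
import cv2
a=cv2.imread("pics/scene0.png")[120:335,210:430]; cv2.imwrite("pics/s1.png",cv2.resize(a,None,fx=2.7,fy=2.7,interpolation=cv2.INTER_CUBIC))
a=cv2.imread("pics/top0.png")[100:310,230:490]; cv2.imwrite("pics/t1.png",cv2.resize(a,None,fx=2.8,fy=2.8,interpolation=cv2.INTER_CUBIC))
E
```

```text
(no output)
```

View pics/s1.png

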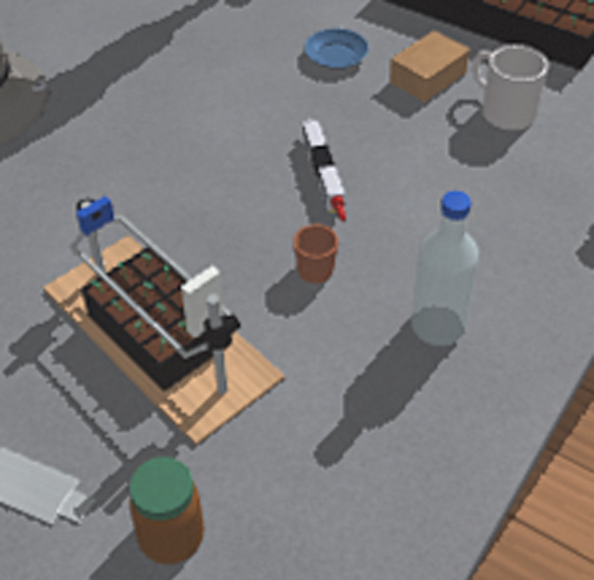

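View pics/t1.png

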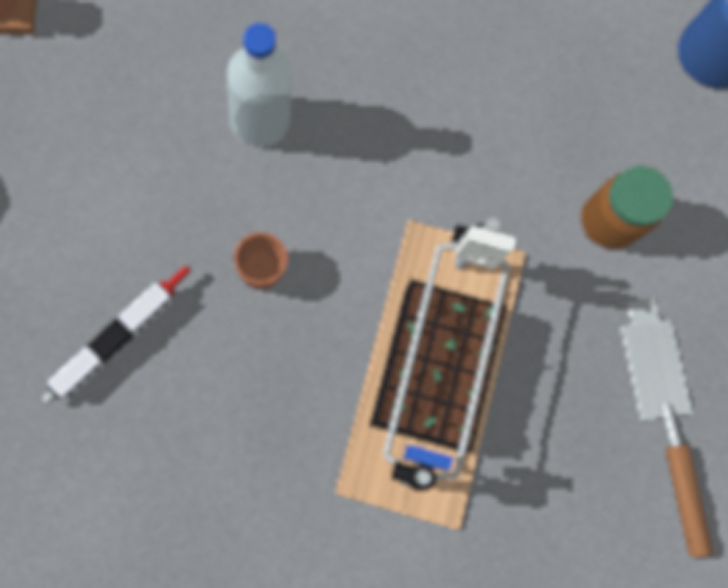

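```bash
python3 - <<'E'
from h import *
T=lambda x,y:(x/2.8+230,y/2.8+100)
S=lambda x,y:(x/2.7+210,y/2.7+120)
st,e1=tri("top",T(46,397),"scene",S(307,121)); rt,e2=tri("top",T(187,268),"scene",S(342,218))
print("steel",st,e1,"red",rt,e2,np.linalg.norm(rt-st))
a=atz("top",*T(46,397),.022);b=atz("top",*T(187,268),.022);print("z22",a,b,np.linalg.norm(a-b))
c=np.array([atz("top",*T(*p),.008) for p in [(410,220),(525,252),(462,528),(337,492)]]);print(c,c.mean(0))
for i in range(4):print(np.linalg.norm(c[i]-c[(i+1)%4]))
d=np.array([atz("scene",*S(*p),.008) for p in [(284,378),(197,442),(44,292)]]);print(d,(d[0]+d[2])/2)
o=c.mean(0); x=(c[0]+c[1]-c[2]-c[3])/2; print("yaw",np.degrees(np.arctan2(x[1],x[0])))
# bystander base spots
for n,p in dict(pot=(261,280),bottle=(260,120),jar=(610,225)).items(): print(n,atz("top",*T(*p),0.02))
# cup top edges heights: white plate top corners, blue cup top
print("white",tri("top",T(463,228),"scene",S(183,281)),tri("top",T(517,240),"scene",S(217,267)))
print("blue",tri("top",T(407,448),"scene",S(108,198)))
E
```

```text
steel [0.46006068 0.21497895 0.02013852] 0.0010791400485680787 red [0.60129874 0.07951772 0.01993737] 0.0006865312695300774 0.1956986775010711
z22 [0.46028341 0.21497823 0.022     ] [0.60057762 0.0791158  0.022     ] 0.19529737297877298
[[ 0.66621707 -0.15628119  0.008     ]
 [ 0.63575904 -0.27932644  0.008     ]
 [ 0.34736943 -0.21080794  0.008     ]
 [ 0.37772409 -0.08444636  0.008     ]] [ 0.50676741 -0.18271548  0.008     ]
0.1267589263589801
0.2964175262025001
0.12995635605882186
0.2973019390117879
[[ 0.67330446 -0.15939753  0.008     ]
 [ 0.64169854 -0.27931855  0.008     ]
 [ 0.35797413 -0.21497964  0.008     ]] [ 0.5156393  -0.18718859  0.008     ]
yaw -13.674170256777138
pot [0.59127514 0.00108046 0.02      ]
bottle [0.76897518 0.00926312 0.02      ]
jar [ 0.66595052 -0.36718466  0.02      ]
white (array([ 0.60055901, -0.1959191 ,  0.17192921]), np.float64(0.0398738682317662)) (array([ 0.61029069, -0.21056237,  0.20332196]), np.float64(0.03634387092399146))
blue (array([ 0.41698807, -0.13719613,  0.13679659]), np.float64(0.0004225537447983547))
```

```bash
cat >> h.py <<'E'
def down(yaw):  # tool x down, tool y at world yaw (rad)
    y=np.array([np.cos(yaw),np.sin(yaw),0]); x=np.array([0,0,-1.]); return R.from_matrix(np.c_[x,y,np.cross(x,y)])
def plan(p,rot,step=3.8,tstep=.115,show=8):
    o=status.get_obs(); p0=np.array(o["eef_pos"]); r0=quat(o["tool_rot"]); d=np.array(p)-p0
    rv=(r0.inv()*rot).as_rotvec(); n=max(1,int(np.ceil(max(np.linalg.norm(d)*100/step,np.abs(rv).max()/tstep))))
    print("t",o["t"],"pos",p0.round(4),"need",d.round(4),"rotvec",rv.round(4),"n",n,"F",np.round(o["contact_force"],2),"w",round(o["gripper_width"],3))
    tr=[];r=r0
    for i in range(n):
        tr.append((r.inv().apply(d/n)*100).round(2).tolist()); r=r*R.from_rotvec(rv/n)
    print("travel",tr[:show]); print("turn",(rv/n).round(4).tolist())
E
python3 - <<'E'
from h import *
o=status.get_obs(); M=quat(o["tool_rot"]).as_matrix(); print(M.round(3))
T=lambda x,y:(x/2.8+230,y/2.8+100)
for z in (.034,.03): print(atz("top",*T(110,341),z))
S=lambda x,y:(x/2.7+210,y/2.7+120)
print(atz("scene",*S(320,158),.03))
yaw0=np.arctan2(M[1,1],M[0,1]); print(np.degrees(yaw0))
for y in (46,-134): 
  print(y); plan([.523,.154,.16],down(np.radians(y)))
E
```

```text
[[ 0.     0.225  0.974]
 [ 0.     0.974 -0.225]
 [-1.     0.     0.   ]]
[0.51852022 0.15228885 0.034     ]
[0.51911163 0.15289275 0.03      ]
[0.52244481 0.15064146 0.03      ]
77.00510227203584
46
t 1.3 pos [0.1518 0.6577 0.2503] need [ 0.3712 -0.5037 -0.0903] rotvec [ 0.5411  0.     -0.    ] n 17 F [ 0.1  -0.38 -0.7 ] w 1.0
travel [[0.53, -2.4, 2.79], [0.53, -2.31, 2.87], [0.53, -2.21, 2.94], [0.53, -2.12, 3.01], [0.53, -2.02, 3.08], [0.53, -1.92, 3.14], [0.53, -1.82, 3.2], [0.53, -1.72, 3.25]]
turn [0.0318, 0.0, -0.0]
-134
t 1.3 pos [0.1518 0.6577 0.2503] need [ 0.3712 -0.5037 -0.0903] rotvec [-2.6005e+00  1.0000e-04  0.0000e+00] n 23 F [ 0.1  -0.38 -0.7 ] w 1.0
travel [[0.39, -1.77, 2.07], [0.39, -1.99, 1.85], [0.39, -2.19, 1.62], [0.39, -2.36, 1.36], [0.39, -2.5, 1.08], [0.39, -2.6, 0.8], [0.39, -2.67, 0.5], [0.39, -2.71, 0.19]]
turn [-0.1131, 0.0, 0.0]
```

Call:
{"fn": "apply_moves", "kwargs": {
  "travel": [
    [0.4, -2.4, 2.8],
    [0.4, -2.3, 2.9],
    [0.4, -2.2, 2.9],
    [0.4, -2.1, 3.0],
    [0.4, -2.0, 3.1],
    [0.4, -1.9, 3.1],
    [0.4, -1.8, 3.2],
    [0.4, -1.7, 3.2]
  ],
  "turn": [
    [0.032, 0, 0],
    [0.032, 0, 0],
    [0.032, 0, 0],
    [0.032, 0, 0],
    [0.032, 0, 0],
    [0.032, 0, 0],
    [0.032, 0, 0],
    [0.032, 0, 0]
  ],
  "grip": [0, 0, 0, 0, 0, 0, 0, 0]
}}

```text
t: 1.97
eef_pos: [0.3224, 0.4271, 0.2179]
tool_rot: [0.684, 0.172, 0.69, -0.159]
contact_force: [1.3, -0.5, -0.3]
gripper_width: 0.997
```

```bash
python3 -c "
from h import *
plan([.521,.153,.12],down(np.radians(46)))"
```

```text
t 1.9667 pos [0.3224 0.4271 0.2179] need [ 0.1986 -0.2741 -0.0979] rotvec [ 0.2947 -0.0145 -0.0141] n 10 F [ 1.28 -0.51 -0.29] w 0.997
travel [[0.92, -1.55, 3.03], [0.92, -1.46, 3.07], [0.93, -1.37, 3.11], [0.94, -1.27, 3.15], [0.94, -1.18, 3.18], [0.95, -1.08, 3.22], [0.96, -0.99, 3.24], [0.96, -0.89, 3.27]]
turn [0.0295, -0.0015, -0.0014]
```

Call:
{"fn": "apply_moves", "kwargs": {
  "travel": [
    [0.9, -1.6, 3.0],
    [0.9, -1.5, 3.1],
    [0.9, -1.4, 3.1],
    [0.9, -1.3, 3.1],
    [0.9, -1.2, 3.2],
    [0.9, -1.1, 3.2],
    [1.0, -1.0, 3.2],
    [1.0, -0.9, 3.3]
  ],
  "turn": [
    [0.033, -0.002, -0.002],
    [0.033, -0.002, -0.002],
    [0.033, -0.002, -0.002],
    [0.033, -0.002, -0.002],
    [0.033, -0.002, -0.002],
    [0.033, -0.002, -0.002],
    [0.033, -0.002, -0.002],
    [0.033, -0.002, -0.002]
  ],
  "grip": [0, 0, 0, 0, 0, 0, 0, 0]
}}

```text
t: 2.63
eef_pos: [0.4839, 0.1926, 0.1422]
tool_rot: [0.66, 0.262, 0.656, -0.257]
contact_force: [0.9, 1.7, -0.5]
gripper_width: 1.004
```

```bash
python3 -c "
from h import *
plan([.521,.153,.10],down(np.radians(46)),step=3)"
```

```text
t 2.6333 pos [0.4839 0.1926 0.1422] need [ 0.0371 -0.0396 -0.0422] rotvec [ 0.0171  0.0024 -0.0083] n 3 F [ 0.91  1.67 -0.5 ] w 1.004
travel [[1.41, -0.13, 1.8], [1.41, -0.12, 1.8], [1.41, -0.1, 1.8]]
turn [0.0057, 0.0008, -0.0028]
```

Call:
{"fn": "apply_moves", "kwargs": {
  "travel": [
    [1.4, -0.1, 1.8],
    [1.4, -0.1, 1.8],
    [1.4, -0.1, 1.8],
    [0, 0, 0],
    [0, 0, 0]
  ],
  "turn": [
    [0.006, 0.001, -0.003],
    [0.006, 0.001, -0.003],
    [0.006, 0.001, -0.003],
    [0, 0, 0],
    [0, 0, 0]
  ],
  "grip": [0, 0, 0, 0, 0]
}}

```text
t: 3.05
eef_pos: [0.5273, 0.1416, 0.0982]
tool_rot: [0.654, 0.27, 0.652, -0.271]
contact_force: [-0.1, 0.5, 0.0]
gripper_width: 1.0
```

```bash
python3 -c "
from h import *
plan([.521,.153,.025],down(np.radians(46)),step=2.5)
a=eyes.read_camera('top')[160:270,220:330]; b=eyes.read_camera('scene')[130:240,270:380]
print(proj('top',status.get_obs()['eef_pos']),proj('scene',status.get_obs()['eef_pos']))
cv2.imwrite('pics/c1.png',cv2.resize(np.hstack([a,b]),None,fx=3.6,fy=3.6,interpolation=cv2.INTER_CUBIC)[:,:,::-1])"
```

```text
t 3.05 pos [0.5273 0.1416 0.0982] need [-0.0063  0.0114 -0.0732] rotvec [-0.0171  0.0039  0.0014] n 3 F [-0.06  0.47  0.03] w 1.0
travel [[2.44, 0.12, -0.43], [2.44, 0.12, -0.42], [2.44, 0.13, -0.42]]
turn [-0.0057, 0.0013, 0.0005]
[269.81595818 215.1614008 ] [328.48693616 165.82567498]
```

View pics/c1.png

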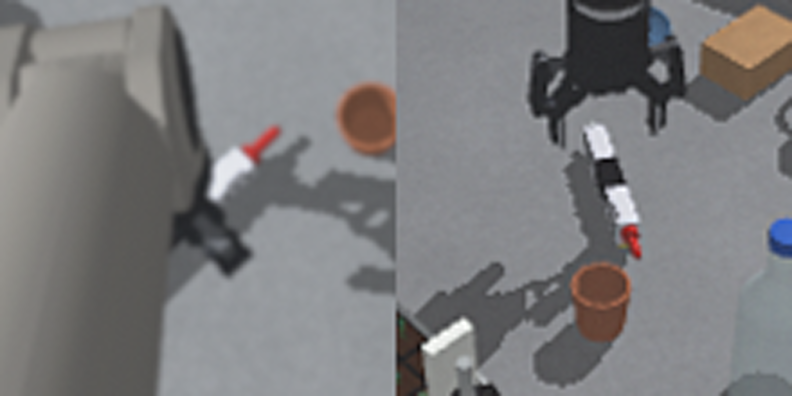

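Call:
{"fn": "apply_moves", "kwargs": {
  "travel": [
    [1.2, 0.1, -0.6],
    [1.6, 0.1, -0.5],
    [1.6, 0.1, -0.3],
    [1.6, 0, 0],
    [0.8, 0, 0],
    [0, 0, 0]
  ],
  "turn": [
    [-0.008, 0.002, 0],
    [-0.008, 0.002, 0],
    [0, 0, 0],
    [0, 0, 0],
    [0, 0, 0],
    [0, 0, 0]
  ],
  "grip": [0, 0, 0, 0, 0, 0]
}}

```text
t: 3.65
eef_pos: [0.5164, 0.1651, 0.0296]
tool_rot: [0.658, 0.263, 0.657, -0.257]
contact_force: [-0.2, -0.8, 0.8]
gripper_width: 1.001
```

```bash
python3 -c "
from h import *
plan([.521,.154,.025],down(np.radians(46)),step=2.5)"
```

```text
t 3.65 pos [0.5164 0.1651 0.0296] need [ 0.0046 -0.0111 -0.0046] rotvec [ 0.0148 -0.0024 -0.0082] n 1 F [-0.18 -0.8   0.83] w 1.001
travel [[0.46, -0.5, 1.1]]
turn [0.0148, -0.0024, -0.0082]
```

Call:
{"fn": "apply_moves", "kwargs": {
  "travel": [
    [0.2, -0.25, 0.5],
    [0.1, -0.1, 0.3],
    [0, 0, 0],
    [0, 0, 0]
  ],
  "turn": [
    [0.012, -0.002, -0.006],
    [0, 0, 0],
    [0, 0, 0],
    [0, 0, 0]
  ],
  "grip": [0, 0, 0, 0]
}}

```text
t: 3.98
eef_pos: [0.52, 0.1583, 0.0277]
tool_rot: [0.657, 0.265, 0.656, -0.262]
contact_force: [0.2, 0.0, 0.2]
gripper_width: 1.0
```

```bash
python3 -c "
from h import *
plan([.521,.154,.025],down(np.radians(46)),step=2.5)"
```

```text
t 3.9833 pos [0.52   0.1583 0.0277] need [ 0.001  -0.0043 -0.0027] rotvec [ 0.0044 -0.0003 -0.0034] n 1 F [0.18 0.04 0.22] w 1.0
travel [[0.27, -0.24, 0.37]]
turn [0.0044, -0.0003, -0.0034]
```

Call:
{"fn": "apply_moves", "kwargs": {
  "travel": [
    [0.3, -0.25, 0.35],
    [0, 0, 0],
    [0, 0, 0],
    [0, 0, 0],
    [0, 0, 0],
    [0, 0, 0],
    [0, 0, 0],
    [0, 0, 0]
  ],
  "turn": [
    [0.004, 0, -0.003],
    [0, 0, 0],
    [0, 0, 0],
    [0, 0, 0],
    [0, 0, 0],
    [0, 0, 0],
    [0, 0, 0],
    [0, 0, 0]
  ],
  "grip": [0, 0, 0.5, 0.6, 0.7, 0.8, 0.9, 1],
  "newtons": 60
}}

```text
t: 4.65
eef_pos: [0.5228, 0.1534, 0.0265]
tool_rot: [0.656, 0.266, 0.654, -0.264]
contact_force: [1.2, 0.2, 2.8]
gripper_width: 0.249
```

```bash
python3 -c "
from h import *
plan([.521,.154,.14],down(np.radians(46)),step=2)"
```

```text
t 4.65 pos [0.5228 0.1534 0.0265] need [-0.0018  0.0006  0.1135] rotvec [-0.0015  0.0015 -0.0039] n 6 F [1.21 0.2  2.83] w 0.249
travel [[-1.89, -0.01, -0.03], [-1.89, -0.01, -0.03], [-1.89, -0.01, -0.03], [-1.89, -0.01, -0.03], [-1.89, -0.01, -0.03], [-1.89, -0.01, -0.03]]
turn [-0.0002, 0.0002, -0.0006]
```

Call:
{"fn": "apply_moves", "kwargs": {
  "travel": [
    [-1.5, 0, 0],
    [-2.5, 0, 0],
    [-2.5, 0, 0],
    [-2.5, 0, 0],
    [-2.5, 0, 0],
    [-2.5, 0, 0],
    [-1.5, 0, 0],
    [0, 0, 0]
  ],
  "turn": [
    [0, 0, 0],
    [0, 0, 0],
    [0, 0, 0],
    [0, 0, 0],
    [0, 0, 0],
    [0, 0, 0],
    [0, 0, 0],
    [0, 0, 0]
  ],
  "grip": [1, 1, 1, 1, 1, 1, 1, 1]
}}

```text
t: 5.32
eef_pos: [0.5174, 0.152, 0.1836]
tool_rot: [0.653, 0.263, 0.658, -0.267]
contact_force: [1.2, 0.7, -3.1]
gripper_width: 0.241
```

```bash
python3 -c "
from h import *
plan([.511,-.185,.2],down(np.radians(76.3)))
a=eyes.read_camera('top')[170:295,340:430]; b=eyes.read_camera('scene')[180:290,220:330]; c=eyes.read_camera('scene')[90:220,270:380]
z=lambda a,k:cv2.resize(a,None,fx=k,fy=k,interpolation=cv2.INTER_CUBIC)
A=z(a,4.8);B=z(b,3.2);B=B[:,:];print(A.shape,B.shape)
C=np.zeros((600,352,3),np.uint8);C[:352]=B;D=z(c,1.9);print(D.shape);C[352:352+min(248,D.shape[0]),:D.shape[1]]=D[:248]
cv2.imwrite('pics/c2.png',np.hstack([A,C])[:,:,::-1])"
```

```text
t 5.3167 pos [0.5174 0.152  0.1836] need [-0.0064 -0.337   0.0164] rotvec [-0.5296 -0.0059  0.0071] n 9 F [ 1.21  0.69 -3.08] w 0.241
travel [[-0.17, -2.74, 2.55], [-0.17, -2.89, 2.39], [-0.17, -3.02, 2.21], [-0.17, -3.15, 2.03], [-0.17, -3.26, 1.84], [-0.17, -3.36, 1.65], [-0.18, -3.46, 1.45], [-0.18, -3.53, 1.24]]
turn [-0.0588, -0.0007, 0.0008]
(600, 432, 3) (352, 352, 3)
(247, 209, 3)
```

View pics/c2.png

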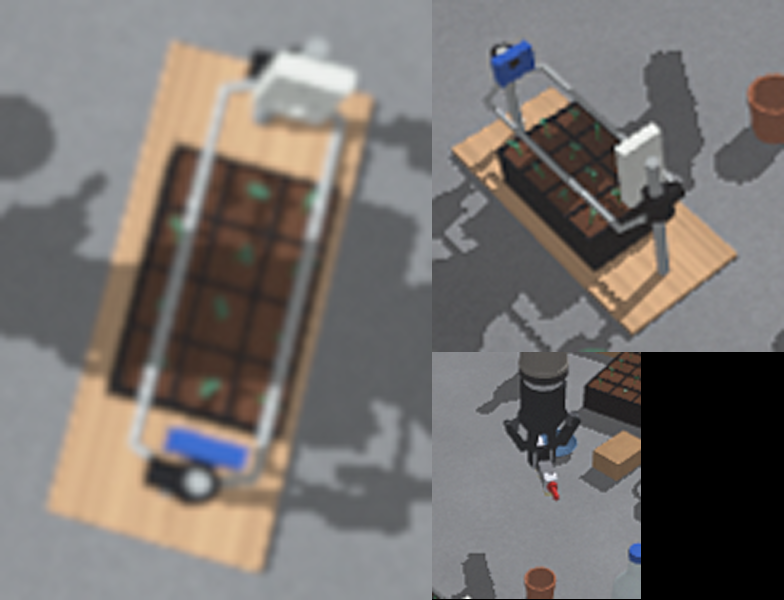

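```bash
cat > fit.py <<'E'
from h import *
from scipy.optimize import least_squares
T=lambda x,y:(x/4.8+340,y/4.8+170)
S=lambda x,y:((x-432)/3.2+220,y/3.2+180)
b=lambda x,y:(x,y,8,0)
ob=[("top",T(172,42),b(150,65)),("top",T(375,98),b(150,-65)),("top",T(265,570),b(-150,-65)),("top",T(48,508),b(-150,65)),
("top",T(172,430),(-93.5,20,12,1)),("top",T(248,450),(-93.5,-20,12,1)),("top",T(166,451),(-105.5,20,12,1)),("top",T(243,468),(-105.5,-20,12,1)),
("top",T(277,53),(105.5,20,55,1)),("top",T(357,70),(105.5,-20,55,1)),("top",T(270,77),(93.5,20,55,1)),("top",T(352,93),(93.5,-20,55,1)),
("scene",S(516,62),(-93.5,0,0,1)),("scene",S(737,255),b(150,65)),("scene",S(632,333),b(150,-65)),("scene",S(453,153),b(-150,-65)),
("scene",S(532,43),(-93.5,20,12,1)),("scene",S(534,68),(-93.5,20,-18,1)),("scene",S(497,83),(-93.5,-20,-18,1)),
("scene",S(617,143),(93.5,-20,55,1)),("scene",S(655,123),(93.5,20,55,1)),("scene",S(662,131),(105.5,20,55,1)),("scene",S(622,150),(105.5,-20,55,1))]
def res(v,full=True):
    x,y,a,h=v[:4]; off={"top":v[4:7],"scene":v[7:10]}; c,s=np.cos(a),np.sin(a); r=[]
    for n,uv,(X,Y,Z,k) in ob:
        P=np.array([x+(c*X-s*Y)/1e3,y+(s*X+c*Y)/1e3,Z/1e3+k*h])
        r+=list(proj(n,P+off[n])-np.array(uv))
    return np.array(r+list(np.array(v[4:])/.0015*1)) if full else np.array(r)
f=least_squares(res,[.511,-.185,-.239,.13]+[0]*6,loss="soft_l1",x_scale=[.01,.01,.01,.01]+[.002]*6)
J=f.jac; cov=np.linalg.inv(J.T@J)
print(f.x.round(4),np.degrees(f.x[2]),"sd",np.sqrt(np.diag(cov))[:4])
for o,r in zip(ob,res(f.x,False).reshape(-1,2).round(1)): print(o[0],o[2],r)
E
python3 fit.py
```

```text
[ 5.078e-01 -1.811e-01 -2.408e-01  1.291e-01 -1.800e-03  1.000e-04
 -3.000e-04  1.800e-03 -1.000e-04 -6.000e-04] -13.798188104206863 sd [0.00225304 0.00141751 0.00616251 0.00265526]
top (150, 65, 8, 0) [-0.3 -0.5]
top (150, -65, 8, 0) [-0.5 -0.5]
top (-150, -65, 8, 0) [-1.1  0.7]
top (-150, 65, 8, 0) [-0.5  0.5]
top (-93.5, 20, 12, 1) [ 0.6 -0.8]
top (-93.5, -20, 12, 1) [ 0.3 -0.5]
top (-105.5, 20, 12, 1) [ 0.7 -0.5]
top (-105.5, -20, 12, 1) [0.2 0.5]
top (105.5, 20, 55, 1) [ 0.6 -0.3]
top (105.5, -20, 55, 1) [-0.5  0.4]
top (93.5, 20, 55, 1) [ 1.  -0.9]
top (93.5, -20, 55, 1) [-0.6  0.1]
scene (-93.5, 0, 0, 1) [0.  0.2]
scene (150, 65, 8, 0) [ 0.2 -1.2]
scene (150, -65, 8, 0) [-0.2 -0.4]
scene (-150, -65, 8, 0) [-1. -2.]
scene (-93.5, 20, 12, 1) [-0.2  0.3]
scene (-93.5, 20, -18, 1) [ 0.5 -0.8]
scene (-93.5, -20, -18, 1) [1.5 0.9]
scene (93.5, -20, 55, 1) [-0.8  0.7]
scene (93.5, 20, 55, 1) [-1.2 -0.7]
scene (105.5, 20, 55, 1) [-0.6 -0.8]
scene (105.5, -20, 55, 1) [0.5 1. ]
```

```bash
sed -i 's|(x/4.8+340,y/4.8+170)|((x+.5)/4.8+339.5,(y+.5)/4.8+169.5)|; s|((x-432)/3.2+220,y/3.2+180)|((x-431.5)/3.2+219.5,(y+.5)/3.2+179.5)|' fit.py; python3 fit.py | head -1
cat >> h.py <<'E'
ST=np.array([.508,-.181]); SY=np.radians(-13.8); DX=.0017; DZ=.0045
ex=np.array([np.cos(SY),np.sin(SY)]); ey=np.array([-np.sin(SY),np.cos(SY)])
def goal(mx,my,pz,**k):  # lamp_mid in stand frame (mm), pin height m
    p=ST+ex*(mx/1e3+DX)+ey*my/1e3; plan([p[0],p[1],pz+DZ],down(SY+np.pi/2),**k); where()
def where():
    o=status.get_obs(); d=np.array(o["eef_pos"][:2])-ST; F=np.array(o["contact_force"])
    print("mid stand x,y mm",((d@ex-DX)*1e3).round(1),(d@ey*1e3).round(1),"pin z",round(o["eef_pos"][2]-DZ,4),"F stand",(F[:2]@ex).round(2),(F[:2]@ey).round(2),F[2].round(2),"M",np.round(o["torque"],3),"t",o["t"])
E
python3 -c "
from h import *
goal(-26,0,.2305)"
```

```text
t 5.4667 pos [0.5154 0.1515 0.1799] need [-0.031  -0.3267  0.0551] rotvec [-0.5276 -0.0094  0.012 ] n 9 F [-0.31  0.76 -3.07] w 0.244
travel [[-0.59, -2.86, 2.27], [-0.59, -2.98, 2.1], [-0.59, -3.1, 1.92], [-0.59, -3.21, 1.74], [-0.59, -3.3, 1.55], [-0.6, -3.39, 1.35], [-0.6, -3.46, 1.15], [-0.6, -3.52, 0.95]]
turn [-0.0586, -0.001, 0.0013]
mid stand x,y mm -73.9 324.6 pin z 0.1754 F stand -0.48 0.66 -3.07 M [ 0.007 -0.038  0.007] t 5.4667Traceback (most recent call last):
  File "fit.py", line 18, in <module>
    f=least_squares(res,[.511,-.185,-.239,.13]+[0]*6,loss="soft_l1",x_scale=[.01,.01,.01,.01]+[.002]*6)
    return func(*args, **kwargs)
    result = trf(vector_fun.fun, vector_fun.jac, x0, f0, J0, lb, ub, ftol, xtol,
                 gtol, max_nfev, x_scale, loss_function, tr_solver,
                 tr_options.copy(), verbose, callback=callback_wrapped)
    return trf_no_bounds(
        fun, jac, x0, f0, J0, ftol, xtol, gtol, max_nfev, x_scale,
        loss_function, tr_solver, tr_options, verbose, callback=callback)
    J = jac(x)
    self._update_jac()
    ~~~~~~~~~~~~~~~~^
[... 672 characters left out ...]
               ^^^^^^^
    f = np.atleast_1d(self.fun(x, *self.args, **self.kwargs))
                      ~~~~~~~~^^^^^^^^^^^^^^^^^^^^^^^^^^^^^^
    return np.atleast_1d(self.fun(x))
                         ~~~~~~~~^^^
    return self.f(x, *self.args, **self.kwargs)
           ~~~~~~^^^^^^^^^^^^^^^^^^^^^^^^^^^^^^
  File "fit.py", line 16, in res
    r+=list(proj(n,P+off[n])-np.array(uv))
            ~~~~^^^^^^^^^^^^
  File "h.py", line 14, in proj
    K,M,o=cam(n); c=K@(M.T@(np.array(p)-o)); return c[:2]/c[2]
          ~~~^^^
  File "h.py", line 6, in cam
    c=eyes.calibration(n); K=np.array(c["intrinsics"]); a=np.array(c["attitude"])
ValueError: time passes only in moves, steps and waits
```

```bash
sed -i 's/^def cam(n):/import functools\n@functools.cache\ndef cam(n):/' h.py; python3 fit.py | head -1
```

```text
[ 5.076e-01 -1.804e-01 -2.408e-01  1.296e-01 -8.000e-04  4.000e-04
```

Call:
{"fn": "apply_moves", "kwargs": {
  "travel": [
    [-1.0, -1.5, 1.2],
    [-1.0, -2.8, 2.1],
    [-0.8, -3.1, 1.9],
    [-0.6, -3.2, 1.7],
    [-0.5, -3.3, 1.5],
    [-0.4, -3.4, 1.3],
    [-0.2, -3.0, 1.0],
    [-0.1, -2.0, 0.6]
  ],
  "turn": [
    [-0.06, 0, 0.001],
    [-0.06, -0.001, 0.002],
    [-0.06, -0.001, 0.002],
    [-0.06, -0.001, 0.001],
    [-0.06, -0.001, 0.001],
    [-0.06, -0.001, 0.001],
    [-0.06, -0.001, 0.001],
    [-0.05, 0, 0]
  ],
  "grip": [1, 1, 1, 1, 1, 1, 1, 1]
}}

```text
t: 6.13
eef_pos: [0.4878, -0.1017, 0.2139]
tool_rot: [0.691, 0.089, 0.711, -0.095]
contact_force: [0.3, -0.9, -2.2]
gripper_width: 0.249
```

```bash
python3 -c "
from h import *
goal(-26,0,.2305,step=3)"
```

```text
t 6.1333 pos [ 0.4878 -0.1017  0.2139] need [-0.0034 -0.0735  0.0211] rotvec [-0.0194 -0.0263  0.0122] n 3 F [ 0.3  -0.93 -2.23] w 0.249
travel [[-0.69, -2.4, 0.5], [-0.69, -2.4, 0.49], [-0.7, -2.4, 0.48]]
turn [-0.0065, -0.0088, 0.0041]
mid stand x,y mm -40.3 72.2 pin z 0.2094 F stand 0.51 -0.84 -2.23 M [ 0.039 -0.043  0.009] t 6.1333
```

Call:
{"fn": "apply_moves", "kwargs": {
  "travel": [
    [-1.0, -1.6, 0.6],
    [-0.6, -1.5, 0.5],
    [-0.2, -1.0, 0.3],
    [0, 0, 0],
    [0, 0, 0]
  ],
  "turn": [
    [-0.007, -0.009, 0.004],
    [-0.006, -0.009, 0.004],
    [0, 0, 0],
    [0, 0, 0],
    [0, 0, 0]
  ],
  "grip": [1, 1, 1, 1, 1]
}}

```text
t: 6.55
eef_pos: [0.4843, -0.1537, 0.2237]
tool_rot: [0.693, 0.088, 0.71, -0.092]
contact_force: [0.4, 0.0, -1.6]
gripper_width: 0.248
```

```bash
python3 -c "
from h import *
goal(-26,0,.174,step=2)"
```

```text
t 6.55 pos [ 0.4843 -0.1537  0.2237] need [ 0.0001 -0.0215 -0.0452] rotvec [-0.0146 -0.0235  0.0096] n 3 F [ 0.4   0.02 -1.62] w 0.248
travel [[1.51, -0.68, 0.22], [1.51, -0.68, 0.2], [1.51, -0.69, 0.19]]
turn [-0.0049, -0.0078, 0.0032]
mid stand x,y mm -31.2 20.9 pin z 0.2192 F stand 0.38 0.11 -1.62 M [ 0.08  -0.002 -0.069] t 6.55
```

Call:
{"fn": "apply_moves", "kwargs": {
  "travel": [
    [0, -0.9, 0.2],
    [0, -0.6, 0.2],
    [0.4, -0.4, 0.1],
    [1.0, -0.1, 0],
    [1.0, 0, 0],
    [0.8, 0, 0],
    [0, 0, 0],
    [0, 0, 0]
  ],
  "turn": [
    [-0.006, -0.012, 0.005],
    [-0.006, -0.012, 0.005],
    [-0.003, -0.005, 0.002],
    [0, 0, 0],
    [0, 0, 0],
    [0, 0, 0],
    [0, 0, 0],
    [0, 0, 0]
  ],
  "grip": [1, 1, 1, 1, 1, 1, 1, 1]
}}

```text
t: 7.22
eef_pos: [0.4819, -0.168, 0.182]
tool_rot: [0.701, 0.084, 0.704, -0.08]
contact_force: [0.5, -1.1, -2.6]
gripper_width: 0.244
```

```bash
python3 -c "
from h import *
goal(-24,0,.174,step=2)
z=lambda a,k:cv2.resize(a,None,fx=k,fy=k,interpolation=cv2.INTER_CUBIC)
a=eyes.read_camera('top')[150:290,330:430]; b=eyes.read_camera('scene')[160:280,220:340]
A=z(a,4.2)[:588];B=z(b,3.2); C=np.zeros((588,384,3),np.uint8);C[:384]=B;cv2.imwrite('pics/c3.png',np.hstack([A,C])[:,:,::-1])"
```

```text
t 7.2167 pos [ 0.4819 -0.168   0.182 ] need [ 0.0044 -0.0076 -0.0035] rotvec [ 0.0084 -0.005  -0.0037] n 1 F [ 0.48 -1.1  -2.6 ] w 0.244
travel [[0.34, -0.64, 0.61]]
turn [0.0084, -0.005, -0.0037]
mid stand x,y mm -30.1 6.4 pin z 0.1775 F stand 0.73 -0.95 -2.6 M [-0.027  0.024 -0.028] t 7.2167
```

View pics/c3.png

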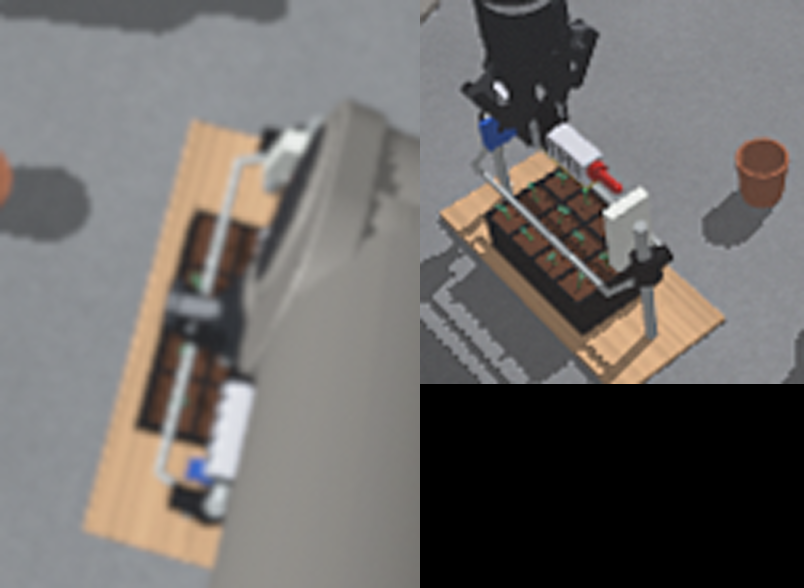

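```bash
python3 -c "
from h import *
def P(x,y,z): p=ST+ex*x/1e3+ey*y/1e3; return [p[0],p[1],z]
off=np.array([.0018,-.0001,-.0006])
for x,y,z in [(82,6.4,.1775),(77,6.4,.1775),(82,4,.1775),(82,6.4,.1715),(93.5,20,.184),(93.5,-20,.184)]:
  print((x,y,z),proj('scene',np.array(P(x,y,z))+off))
u=lambda x,y:((x-419.5)/3.2+219.5,(y+.5)/3.2+159.5)
print('tip obs',u(622,188),'plate front +20',u(642,187),'-20',u(605,207))
where()"
```

```text
(82, 6.4, 0.1775) [282.31701167 219.58415371]
(77, 6.4, 0.1775) [281.18652645 218.58832286]
(82, 4, 0.1775) [281.63622351 220.03184267]
(82, 6.4, 0.1715) [282.48849898 221.01081504]
(93.5, 20, 0.184) [288.6162138  217.78685775]
(93.5, -20, 0.184) [277.14304915 225.37444182]
tip obs (282.78125, 218.40625) plate front +20 (289.03125, 218.09375) -20 (277.46875, 224.34375)
mid stand x,y mm -29.9 6.3 pin z 0.178 F stand -0.3 0.31 -2.84 M [ 0.013  0.011 -0.001] t 7.3167
```

Call:
{"fn": "apply_moves", "kwargs": {
  "travel": [
    [0.1, -0.4, 0.2],
    [0.1, -0.15, 0.1],
    [0.1, 0, 0.1],
    [0, 0, 0],
    [0, 0, 0]
  ],
  "turn": [
    [0.006, -0.004, -0.003],
    [0, 0, 0],
    [0, 0, 0],
    [0, 0, 0],
    [0, 0, 0]
  ],
  "grip": [1, 1, 1, 1, 1]
}}

```text
t: 7.73
eef_pos: [0.4864, -0.1754, 0.1807]
tool_rot: [0.703, 0.084, 0.701, -0.084]
contact_force: [-0.8, 0.3, -3.0]
gripper_width: 0.25
```

```bash
python3 -c "
from h import *
goal(-1,0,.174,step=2)"
```

```text
t 7.7333 pos [ 0.4864 -0.1754  0.1807] need [ 0.0223 -0.0058 -0.0022] rotvec [ 0.0019  0.0035 -0.0007] n 2 F [-0.77  0.26 -2.99] w 0.25
travel [[0.11, -0.02, 1.15], [0.11, -0.02, 1.15]]
turn [0.001, 0.0017, -0.0004]
mid stand x,y mm -24.1 0.3 pin z 0.1762 F stand -0.81 0.07 -2.99 M [0.006 0.05  0.021] t 7.7333
```

Call:
{"fn": "apply_moves", "kwargs": {
  "travel": [
    [0.05, 0, 0.3],
    [0.05, 0, 0.3],
    [0, 0, 0.3],
    [0, 0, 0],
    [0, 0, 0]
  ],
  "turn": [
    [0.001, 0.003, 0],
    [0, 0, 0],
    [0, 0, 0],
    [0, 0, 0],
    [0, 0, 0]
  ],
  "grip": [1, 1, 1, 1, 1]
}}

```text
t: 8.15
eef_pos: [0.4945, -0.1774, 0.1795]
tool_rot: [0.701, 0.085, 0.703, -0.084]
contact_force: [-3.1, 0.6, -1.0]
gripper_width: 0.249
```

```bash
python3 -c "
from h import *
goal(-1,0,.174,step=2)"
```

```text
t 8.15 pos [ 0.4945 -0.1774  0.1795] need [ 0.0141 -0.0038 -0.001 ] rotvec [ 0.0005 -0.0032 -0.0013] n 1 F [-3.14  0.63 -0.99] w 0.249
travel [[0.1, -0.03, 1.46]]
turn [0.0005, -0.0032, -0.0013]
mid stand x,y mm -15.6 0.3 pin z 0.175 F stand -3.2 -0.13 -0.99 M [0.058 0.417 0.06 ] t 8.15
```

Call:
{"fn": "apply_moves", "kwargs": {
  "travel": [
    [0.05, 0, 0.4],
    [0.05, 0, 0.4],
    [0, 0, 0.4],
    [0, 0, 0.35],
    [0, 0, 0.2],
    [0, 0, 0],
    [0, 0, 0]
  ],
  "turn": [
    [0, -0.002, 0],
    [0, 0, 0],
    [0, 0, 0],
    [0, 0, 0],
    [0, 0, 0],
    [0, 0, 0],
    [0, 0, 0]
  ],
  "grip": [1, 1, 1, 1, 1, 1, 1]
}}

```text
t: 8.73
eef_pos: [0.5054, -0.1801, 0.1768]
tool_rot: [0.696, 0.087, 0.708, -0.083]
contact_force: [-6.1, 1.3, 2.2]
gripper_width: 0.245
```

```bash
python3 -c "
from h import *
goal(-0.5,0,.1296,step=1)
z=lambda a,k:cv2.resize(a,None,fx=k,fy=k,interpolation=cv2.INTER_CUBIC)
b=eyes.read_camera('scene')[170:270,225:325]
cv2.imwrite('pics/c4.png',z(b,6)[:,:,::-1])"
```

```text
t 8.7333 pos [ 0.5054 -0.1801  0.1768] need [ 0.0038 -0.0011 -0.0427] rotvec [-0.0001 -0.0178 -0.0031] n 5 F [-6.1   1.3   2.25] w 0.245
travel [[0.85, -0.01, 0.09], [0.85, -0.01, 0.09], [0.85, -0.01, 0.09], [0.85, -0.0, 0.09], [0.85, -0.0, 0.08]]
turn [-0.0, -0.0036, -0.0006]
mid stand x,y mm -4.5 0.2 pin z 0.1723 F stand -6.24 -0.19 2.25 M [0.265 0.927 0.058] t 8.7333
```

View pics/c4.png

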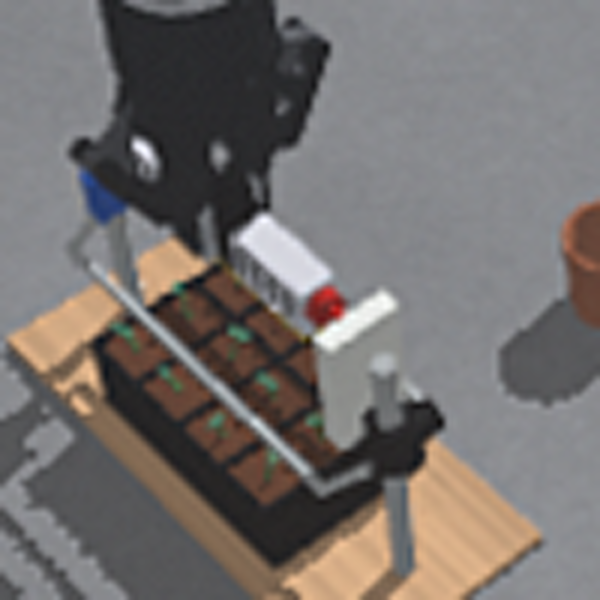

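Call:
{"fn": "apply_moves", "kwargs": {
  "travel": [
    [0, 0, 0.35],
    [0, 0, 0.3],
    [0.1, 0, 0.2],
    [0.3, 0, 0.1],
    [0.3, 0, 0.1],
    [0.3, 0, 0],
    [0, 0, 0]
  ],
  "turn": [
    [0, -0.012, 0],
    [0, -0.01, 0],
    [0, -0.005, 0],
    [0, 0, 0],
    [0, 0, 0],
    [0, 0, 0],
    [0, 0, 0]
  ],
  "grip": [1, 1, 1, 1, 1, 1, 1],
  "newtons": 95
}}

```text
t: 9.37
eef_pos: [0.5054, -0.1804, 0.1633]
tool_rot: [0.697, 0.088, 0.706, -0.083]
contact_force: [-6.2, 1.2, -0.9]
gripper_width: 0.238
```

```bash
python3 -c "
from h import *
goal(-0.5,0,.1296,step=1)"
```

```text
t 9.3667 pos [ 0.5054 -0.1804  0.1633] need [ 0.0038 -0.0009 -0.0292] rotvec [-0.0013 -0.0137 -0.0054] n 3 F [-6.21  1.24 -0.93] w 0.238
travel [[0.97, -0.0, 0.14], [0.97, -0.0, 0.14], [0.97, -0.0, 0.13]]
turn [-0.0004, -0.0046, -0.0018]
mid stand x,y mm -4.4 -0.0 pin z 0.1588 F stand -6.32 -0.28 -0.93 M [0.298 1.15  0.085] t 9.3667
```

Call:
{"fn": "apply_moves", "kwargs": {
  "travel": [
    [-0.1, 0, 0.6],
    [-0.1, 0, 0.6],
    [-0.1, 0, 0.6],
    [-0.1, 0, 0.6]
  ],
  "turn": [
    [0, -0.015, 0],
    [0, -0.015, 0],
    [0, -0.01, 0],
    [0, -0.01, 0]
  ],
  "grip": [1, 1, 1, 1]
}}

```text
t: 9.7
eef_pos: [0.5149, -0.1828, 0.1605]
tool_rot: [0.704, 0.088, 0.7, -0.083]
contact_force: [-11.0, 3.4, 1.4]
gripper_width: 0.24
```

```bash
python3 -c "
from h import *
goal(-0.5,0,.1296,step=1)"
```

```text
t 9.7 pos [ 0.5149 -0.1828  0.1605] need [-0.0058  0.0015 -0.0264] rotvec [-0.0022  0.0045 -0.0069] n 3 F [-11.01   3.39   1.43] w 0.24
travel [[0.88, -0.0, -0.2], [0.88, -0.0, -0.2], [0.88, -0.0, -0.2]]
turn [-0.0007, 0.0015, -0.0023]
mid stand x,y mm 5.5 -0.1 pin z 0.156 F stand -11.5 0.67 1.43 M [0.523 1.89  0.061] t 9.7
```

Call:
{"fn": "apply_moves", "kwargs": {
  "travel": [
    [0.1, 0, 0.15],
    [0.3, 0, 0.2],
    [0.3, 0, 0.3],
    [0.3, 0, 0.3]
  ],
  "turn": [
    [0, 0, -0.003],
    [0, -0.003, -0.003],
    [0, -0.004, 0],
    [0, -0.005, 0]
  ],
  "grip": [1, 1, 1, 1]
}}

```text
t: 10.03
eef_pos: [0.5163, -0.1834, 0.1487]
tool_rot: [0.701, 0.087, 0.702, -0.085]
contact_force: [-10.9, 3.5, 6.4]
gripper_width: 0.24
```

```bash
python3 -c "
from h import *
goal(-0,0,.1296,step=1)"
```

```text
t 10.0333 pos [ 0.5163 -0.1834  0.1487] need [-0.0066  0.002  -0.0146] rotvec [-0.0033 -0.0014 -0.0027] n 2 F [-10.86   3.5    6.42] w 0.24
travel [[0.73, 0.01, -0.34], [0.73, 0.02, -0.34]]
turn [-0.0016, -0.0007, -0.0013]
mid stand x,y mm 6.9 -0.4 pin z 0.1442 F stand -11.38 0.8 6.42 M [0.44  1.498 0.035] t 10.0333
```

Call:
{"fn": "apply_moves", "kwargs": {
  "travel": [
    [0, 0, -0.1],
    [0.2, 0, 0.1],
    [0.2, 0, 0.15]
  ],
  "turn": [
    [-0.002, 0, -0.002],
    [0, -0.002, 0],
    [0, -0.003, 0]
  ],
  "grip": [1, 1, 1]
}}

```text
t: 10.28
eef_pos: [0.512, -0.1827, 0.143]
tool_rot: [0.699, 0.087, 0.705, -0.085]
contact_force: [-9.7, 3.2, 4.0]
gripper_width: 0.241
```

```bash
python3 -c "
from h import *
goal(-0,0,.1296,step=1)"
```

```text
t 10.2833 pos [ 0.512  -0.1827  0.143 ] need [-0.0023  0.0013 -0.0089] rotvec [-0.0021 -0.009  -0.0017] n 1 F [-9.67  3.16  3.96] w 0.241
travel [[0.89, 0.07, -0.25]]
turn [-0.0021, -0.009, -0.0017]
mid stand x,y mm 2.6 -0.7 pin z 0.1385 F stand -10.14 0.76 3.96 M [0.313 1.204 0.058] t 10.2833
```

Call:
{"fn": "apply_moves", "kwargs": {
  "travel": [
    [0.2, 0.04, 0.15],
    [0.2, 0.04, 0.2],
    [0.2, 0, 0.2]
  ],
  "turn": [
    [-0.002, -0.007, -0.002],
    [0, -0.005, 0],
    [0, -0.005, 0]
  ],
  "grip": [1, 1, 1]
}}

```text
t: 10.53
eef_pos: [0.5114, -0.1824, 0.1345]
tool_rot: [0.7, 0.086, 0.704, -0.085]
contact_force: [-7.7, 2.3, 2.6]
gripper_width: 0.239
```

```bash
python3 -c "
from h import *
goal(-0,0,.1296,step=1)"
```

```text
t 10.5333 pos [ 0.5114 -0.1824  0.1345] need [-0.0018  0.001  -0.0004] rotvec [-0.0013 -0.0051 -0.0001] n 1 F [-7.69  2.3   2.63] w 0.239
travel [[0.04, 0.05, -0.19]]
turn [-0.0013, -0.0051, -0.0001]
mid stand x,y mm 1.9 -0.5 pin z 0.13 F stand -8.02 0.39 2.63 M [0.279 0.964 0.058] t 10.5333
```

Call:
{"fn": "apply_moves", "kwargs": {
  "travel": [
    [0, 0.03, 0.15],
    [0, 0, 0.15]
  ],
  "turn": [
    [0, -0.005, 0],
    [0, -0.004, 0]
  ],
  "grip": [1, 1]
}}

```text
t: 10.7
eef_pos: [0.5111, -0.1822, 0.1328]
tool_rot: [0.701, 0.086, 0.703, -0.085]
contact_force: [-6.2, 2.0, 1.4]
gripper_width: 0.241
```

```bash
python3 -c "
from h import *
goal(-0,0,.1296,step=1)
z=lambda a,k:cv2.resize(a,None,fx=k,fy=k,interpolation=cv2.INTER_CUBIC)
b=eyes.read_camera('scene')[180:260,235:315]
cv2.imwrite('pics/c5.png',z(b,7)[:,:,::-1])"
```

```text
t 10.7 pos [ 0.5111 -0.1822  0.1328] need [-0.0014  0.0008  0.0013] rotvec [-0.002  -0.0034 -0.0003] n 1 F [-6.22  2.01  1.41] w 0.241
travel [[-0.12, 0.05, -0.16]]
turn [-0.002, -0.0034, -0.0003]
mid stand x,y mm 1.6 -0.5 pin z 0.1283 F stand -6.52 0.47 1.41 M [0.314 0.909 0.033] t 10.7
```

View pics/c5.png

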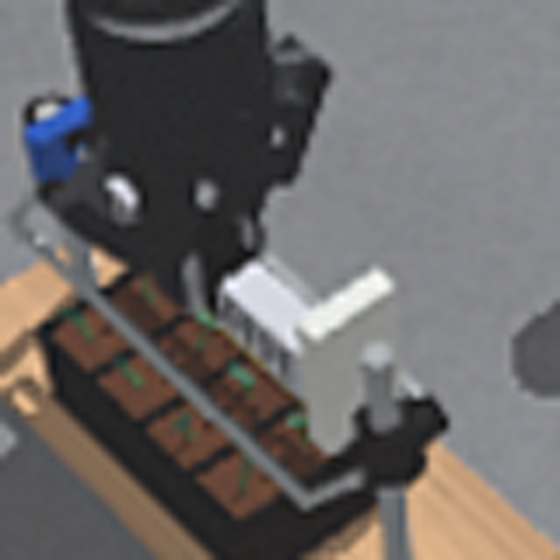

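Call:
{"fn": "apply_moves", "kwargs": {
  "travel": [
    [0.1, 0.03, 0.1],
    [0.1, 0, 0.1],
    [0.1, 0, 0.1]
  ],
  "turn": [
    [-0.002, -0.004, 0],
    [0, -0.003, 0],
    [0, -0.003, 0]
  ],
  "grip": [1, 1, 1]
}}

```text
t: 11.0
eef_pos: [0.5109, -0.1822, 0.1289]
tool_rot: [0.702, 0.085, 0.702, -0.085]
contact_force: [-6.3, 1.5, 6.4]
gripper_width: 0.243
```

```bash
python3 -c "
from h import *
goal(-1,0,.1296,step=1)"
```

```text
t 11.0 pos [ 0.5109 -0.1822  0.1289] need [-0.0022  0.001   0.0052] rotvec [-0.0005 -0.0004 -0.001 ] n 1 F [-6.3   1.48  6.36] w 0.243
travel [[-0.52, 0.05, -0.24]]
turn [-0.0005, -0.0004, -0.001]
mid stand x,y mm 1.4 -0.5 pin z 0.1244 F stand -6.47 -0.06 6.36 M [0.222 0.622 0.009] t 11.0
```

Call:
{"fn": "apply_moves", "kwargs": {
  "travel": [
    [-0.15, 0.03, 0.1],
    [-0.15, 0, 0.1],
    [-0.1, 0, 0.1]
  ],
  "turn": [
    [0, 0, 0],
    [0, 0, 0],
    [0, 0, 0]
  ],
  "grip": [1, 1, 1]
}}

```text
t: 11.25
eef_pos: [0.5096, -0.1818, 0.1314]
tool_rot: [0.698, 0.086, 0.705, -0.084]
contact_force: [-5.4, 2.3, -1.4]
gripper_width: 0.24
```

```bash
python3 -c "
from h import *
goal(-1,0,.1296,step=1)"
```

```text
t 11.25 pos [ 0.5096 -0.1818  0.1314] need [-0.0009  0.0006  0.0027] rotvec [-0.0011 -0.0101 -0.0016] n 1 F [-5.35  2.26 -1.41] w 0.24
travel [[-0.27, 0.04, -0.11]]
turn [-0.0011, -0.0101, -0.0016]
mid stand x,y mm 0.1 -0.4 pin z 0.1269 F stand -5.74 0.92 -1.41 M [0.329 1.121 0.046] t 11.25
```

Call:
{"fn": "apply_moves", "kwargs": {
  "travel": [
    [-0.12, 0.03, 0.08],
    [-0.12, 0, 0.08],
    [-0.12, 0, 0.08]
  ],
  "turn": [
    [-0.001, -0.008, 0],
    [0, -0.004, 0],
    [0, -0.003, 0]
  ],
  "grip": [1, 1, 1]
}}

```text
t: 11.5
eef_pos: [0.5065, -0.1809, 0.132]
tool_rot: [0.699, 0.086, 0.705, -0.084]
contact_force: [-3.9, 1.9, -3.6]
gripper_width: 0.24
```

```bash
python3 -c "
from h import *
goal(-1,0,.1296,step=1)"
```

```text
t 11.5 pos [ 0.5065 -0.1809  0.132 ] need [ 0.0022 -0.0003  0.0021] rotvec [-0.0005 -0.0082 -0.0016] n 1 F [-3.93  1.92 -3.6 ] w 0.24
travel [[-0.21, 0.03, 0.22]]
turn [-0.0005, -0.0082, -0.0016]
mid stand x,y mm -3.2 -0.3 pin z 0.1275 F stand -4.27 0.93 -3.6 M [ 0.22   1.084 -0.004] t 11.5
```

Call:
{"fn": "apply_moves", "kwargs": {
  "travel": [
    [-0.03, 0.02, 0],
    [-0.03, 0.02, 0],
    [-0.03, 0, 0]
  ],
  "turn": [
    [0, -0.007, -0.001],
    [0, -0.004, 0],
    [0, -0.002, 0]
  ],
  "grip": [1, 1, 1]
}}

```text
t: 11.75
eef_pos: [0.504, -0.1802, 0.1313]
tool_rot: [0.702, 0.085, 0.702, -0.085]
contact_force: [-4.0, 0.5, -3.0]
gripper_width: 0.236
```

```bash
python3 -c "
from h import *
goal(-8.5,0,.128,step=1)"
```

```text
t 11.75 pos [ 0.504  -0.1802  0.1313] need [-0.0026  0.0008  0.0012] rotvec [-0.001  -0.0001 -0.0001] n 1 F [-4.   0.5 -3. ] w 0.236
travel [[-0.12, 0.02, -0.27]]
turn [-0.001, -0.0001, -0.0001]
mid stand x,y mm -5.8 -0.2 pin z 0.1268 F stand -4.0 -0.46 -3.0 M [ 0.201  1.007 -0.019] t 11.75
```

Call:
{"fn": "apply_moves", "kwargs": {
  "travel": [
    [-0.05, 0.02, -0.1],
    [-0.05, 0, -0.1],
    [0, 0, -0.05]
  ],
  "turn": [
    [0, 0, 0],
    [0, 0, 0],
    [0, 0, 0]
  ],
  "grip": [1, 1, 1]
}}

```text
t: 12.0
eef_pos: [0.5014, -0.1793, 0.1321]
tool_rot: [0.702, 0.085, 0.702, -0.085]
contact_force: [-3.5, 0.9, -3.7]
gripper_width: 0.239
```

```bash
python3 -c "
from h import *
goal(-8.5,0,.128,step=1)"
```

```text
t 12.0 pos [ 0.5014 -0.1793  0.1321] need [ 0.     -0.      0.0004] rotvec [-0.0012 -0.0001 -0.    ] n 1 F [-3.46  0.85 -3.69] w 0.239
travel [[-0.04, -0.0, 0.0]]
turn [-0.0012, -0.0001, -0.0]
mid stand x,y mm -8.5 0.0 pin z 0.1276 F stand -3.56 0.0 -3.69 M [ 0.11   0.83  -0.043] t 12.0
```

Call:
{"fn": "apply_moves", "kwargs": {
  "travel": [
    [0, 0, -0.1],
    [0, 0, -0.1],
    [0, 0, -0.05]
  ],
  "turn": [
    [0, 0, 0],
    [0, 0, 0],
    [0, 0, 0]
  ],
  "grip": [1, 1, 1]
}}

```text
t: 12.25
eef_pos: [0.5005, -0.179, 0.1327]
tool_rot: [0.703, 0.085, 0.701, -0.085]
contact_force: [-2.2, 1.0, -5.2]
gripper_width: 0.24
```

```bash
python3 -c "
from h import *
goal(-8.5,0,.128,step=1)
z=lambda a,k:cv2.resize(a,None,fx=k,fy=k,interpolation=cv2.INTER_CUBIC)
b=eyes.read_camera('scene')[180:260,235:315];a=eyes.read_camera('top')[170:290,340:430]
cv2.imwrite('pics/c6.png',np.hstack([z(b,6),z(a,4)])[:,:,::-1])"
```

```text
t 12.25 pos [ 0.5005 -0.179   0.1327] need [ 0.0009 -0.0003 -0.0002] rotvec [-0.0008  0.0038  0.0002] n 1 F [-2.18  0.97 -5.18] w 0.24
travel [[0.02, -0.01, 0.09]]
turn [-0.0008, 0.0038, 0.0002]
mid stand x,y mm -9.4 0.1 pin z 0.1282 F stand -2.35 0.42 -5.18 M [ 0.007  0.537 -0.   ] t 12.25
```

View pics/c6.png

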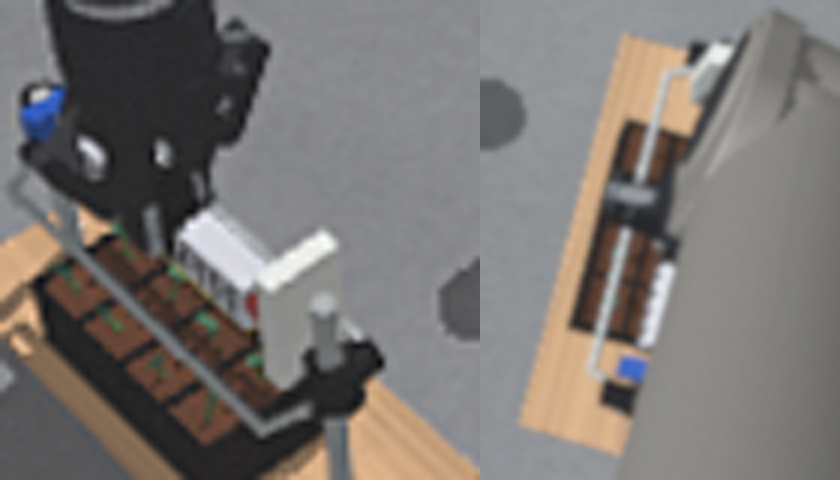

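Call:
{"fn": "apply_moves", "kwargs": {
  "travel": [
    [0.1, 0, -0.05],
    [0.1, 0, -0.1],
    [0, 0, -0.1]
  ],
  "turn": [
    [0, 0.002, 0],
    [0, 0, 0],
    [0, 0, 0]
  ],
  "grip": [1, 1, 1]
}}

```text
t: 12.6
eef_pos: [0.5003, -0.1789, 0.1319]
tool_rot: [0.704, 0.085, 0.7, -0.085]
contact_force: [0.9, -1.2, -6.3]
gripper_width: 0.241
```

```bash
python3 -c "
from h import *
goal(-9.5,0,.128,step=1)"
```

```text
t 12.6 pos [ 0.5003 -0.1789  0.1319] need [ 0.0001 -0.0002  0.0006] rotvec [-0.0007  0.0067  0.0001] n 1 F [ 0.88 -1.2  -6.34] w 0.241
travel [[-0.06, -0.02, 0.01]]
turn [-0.0007, 0.0067, 0.0001]
mid stand x,y mm -9.6 0.2 pin z 0.1274 F stand 1.14 -0.96 -6.34 M [-0.143 -0.245  0.001] t 12.6
```

Call:
{"fn": "apply_moves", "kwargs": {
  "travel": [
    [0.12, 0, 0],
    [0.12, 0, 0],
    [0, 0, 0]
  ],
  "turn": [
    [0, 0.005, 0],
    [0, 0.002, 0],
    [0, 0, 0]
  ],
  "grip": [1, 1, 1]
}}

```text
t: 12.85
eef_pos: [0.5008, -0.1791, 0.1303]
tool_rot: [0.702, 0.085, 0.702, -0.085]
contact_force: [-3.0, 1.3, -0.2]
gripper_width: 0.24
```

```bash
python3 -c "
from h import *
goal(-9.5,0,.128,step=1)"
```

```text
t 12.85 pos [ 0.5008 -0.1791  0.1303] need [-0.0004 -0.0001  0.0022] rotvec [-0.0006  0.0002 -0.0003] n 1 F [-2.98  1.26 -0.24] w 0.24
travel [[-0.22, -0.02, -0.03]]
turn [-0.0006, 0.0002, -0.0003]
mid stand x,y mm -9.2 0.2 pin z 0.1258 F stand -3.2 0.51 -0.24 M [0.153 0.585 0.034] t 12.85
```

Call:
{"fn": "apply_moves", "kwargs": {
  "travel": [
    [0, 0, -0.1],
    [0, 0, -0.08],
    [0, 0, 0],
    [0, 0, 0],
    [0, 0, 0],
    [0, 0, 0]
  ],
  "turn": [
    [0, 0, 0],
    [0, 0, 0],
    [0, 0, 0],
    [0, 0, 0],
    [0, 0, 0],
    [0, 0, 0]
  ],
  "grip": [1, 1, 0.7, 0.65, 0.6, 0.55],
  "newtons": 20
}}

```text
t: 13.35
eef_pos: [0.5022, -0.1792, 0.1314]
tool_rot: [0.704, 0.085, 0.699, -0.085]
contact_force: [-0.3, 0.1, 0.3]
gripper_width: 0.449
```

```bash
python3 -c "
from h import *
goal(-9.5,0,.128,step=1)"
```

```text
t 13.35 pos [ 0.5022 -0.1792  0.1314] need [-0.0018  0.      0.0011] rotvec [-0.0002  0.0071 -0.0001] n 1 F [-0.3   0.14  0.32] w 0.449
travel [[-0.11, -0.04, -0.17]]
turn [-0.0002, 0.0071, -0.0001]
mid stand x,y mm -7.7 0.4 pin z 0.1269 F stand -0.32 0.07 0.32 M [ 0.017  0.015 -0.024] t 13.35
```

Released, with no force on the tool. I'll rise straight up, then move away.

Call:
{"fn": "apply_moves", "kwargs": {
  "travel": [
    [-0.5, 0, 0],
    [-1.2, 0, 0],
    [-2, 0, 0],
    [-2.5, 0, 0],
    [-2.5, 0, 0],
    [-2.5, 0, 0],
    [-1, 0, 0],
    [0, 0, 0]
  ],
  "turn": [
    [0, 0, 0],
    [0, 0, 0],
    [0, 0, 0],
    [0, 0, 0],
    [0, 0, 0],
    [0, 0, 0],
    [0, 0, 0],
    [0, 0, 0]
  ],
  "grip": [0.5, 0.5, 0.5, 0.5, 0.5, 0.4, 0.3, 0.2]
}}

```text
t: 14.02
eef_pos: [0.5008, -0.1792, 0.2602]
tool_rot: [0.704, 0.085, 0.7, -0.086]
contact_force: [-0.6, -0.1, -0.3]
gripper_width: 0.796
```

Call:
{"fn": "apply_moves", "kwargs": {
  "travel": [
    [-1, 2, 0],
    [-1, 3, 0],
    [0, 4, 0],
    [0, 4, 0],
    [0, 4, 0],
    [0, 4, 0],
    [0, 4, 0],
    [0, 2, 0]
  ],
  "turn": [
    [0, 0, 0],
    [0, 0, 0],
    [0, 0, 0],
    [0, 0, 0],
    [0, 0, 0],
    [0, 0, 0],
    [0, 0, 0],
    [0, 0, 0]
  ],
  "grip": [0.1, 0, 0, 0, 0, 0, 0, 0]
}}

```text
t: 14.68
eef_pos: [0.5655, 0.0854, 0.2743]
tool_rot: [0.702, 0.09, 0.701, -0.093]
contact_force: [0.2, 0.6, 0.1]
gripper_width: 1.002
```

```bash
python3 -c "
from h import *
where()
z=lambda a,k:cv2.resize(a,None,fx=k,fy=k,interpolation=cv2.INTER_CUBIC)
b=eyes.read_camera('scene')[180:280,225:325];a=eyes.read_camera('top')[170:290,345:420]
cv2.imwrite('pics/c7.png',np.hstack([z(b,4.8),z(a,4)])[:,:,::-1])"
```

```text
mid stand x,y mm -9.4 272.4 pin z 0.2698 F stand 0.05 0.62 0.07 M [ 0.078  0.028 -0.009] t 14.6833
```

View pics/c7.png

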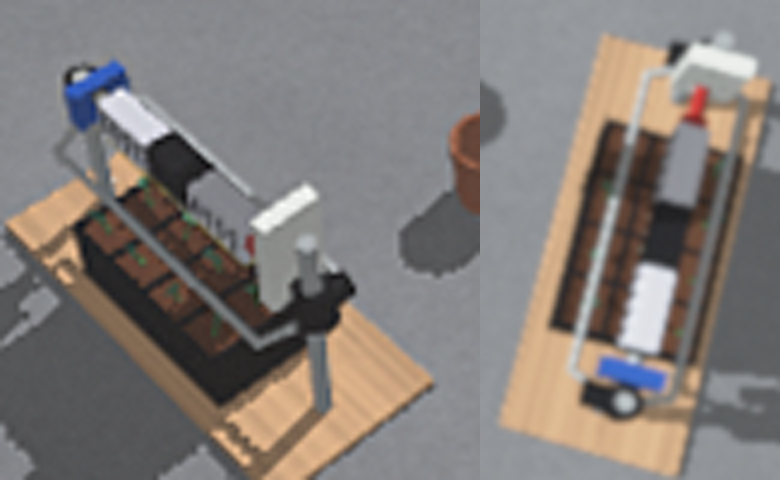

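```bash
python3 -c "
from h import *
print(bot.hand_in())"
```

```text
the job is handed in; nothing more can be done
None
```

The grow-lamp bar is mounted between the cups, and the job was handed in at about 15 s of the 54 s limit.

I gripped the lamp by its black zone and held it above the blue cup. I pressed the red pin on the white plate to squeeze the bar, then slid it down until the pin dropped into its recess (the force fell by about 2 N). I found the recess floor by feel, then let the bar spread until the steel pin bottomed in the blue recess, let go and backed away.

**What the last checks showed:**
- **After release:** the force on the tool was about 0 N. The last pictures show the bar level, centred across the cups, with its pins in both cups.
- **Visible gaps:** about 7.5 mm on the steel side (10 mm expected) and about 23 mm on the red side (27 mm expected). Both read a little short, but they fit a fully seated bar; a steel pin resting on the cup's face would show about 16 mm.
- **Height and position:** the pins rest about 126 to 127 mm above the table. The steel pin stopped about 1 mm beyond the expected x of -8.5 mm, which is within my measuring error.

**What did not go to plan:**
- The spring push briefly overshot to about 25 of the plunger's 26 mm (11.5 N at most); I backed it off.
- Just before the pins settled, the tool was pulled down with about 3.5 N. This was probably a pin rubbing in its recess, and it went away when I lowered the lamp about 1.5 mm.
- I did not read the plunger directly, and I did not check the other objects' positions at the end. The arm stayed clear of them.

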